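Ease a sample tin onto the rocker tray until it tips to the magnifier

ROBOT

A 6-joint arm with a two-finger parallel gripper is mounted at the origin on the work surface. World frame = base frame: x ahead of the robot, y to its left, z up, the work surface at z = 0. Lengths are in m, angles in rad, forces in N, time in s.
With the tool pointing down it reaches from about 0.25 to 0.85 m from the base axis. Payload 12.5 kg.
Tool frame: the origin (TCP) lies on the centre line of the jaws, within the pads' length; the fingertips stand 19 mm ahead of it and the grasp point (between the pads) is the TCP (robot.nose_length is the distance from the TCP to the fingertips, in m); z points along the fingers, y is the direction in which the jaws open and shut (so a half turn about z gives the same grasp; the last joint's range is limited). The gripper opens to 93 mm and grips with 3 to 60 N. Pads are 15 mm wide; open, the fingers measure 128 mm over their backs; the gripper's body (75 mm by 188 mm) begins 65 mm behind the grasp point.
Start: joints at [1.042, 0.351, 1.652, -0, 1.139, -0.085], TCP at [0.236, 0.497, 0.238] pointing down, gripper open.
Joint ranges: [-2.75, 2.75], [-0.79, 2.1], [0.01, 2.65], [-1.57, 4.71], [0.07, 3.14], [-2.87, 2.87]. Speed limits (rad/s): [2.22, 2.22, 2.79, 3.14, 3.14, 3.14].

INTERFACE

Orientations are given as a unit quaternion [x, y, z, w].
In Python, from bench import robot gives the robot as it stands.
- The arm moves only by the tool send_rows, never from a script. Its argument "steps" is a list of rows, each an object with "translation": the shift along the tool's x, y, z in mm, a list of three; "rot": the turn, a rotation vector about the tool's x, y, z in rad, a list of three; "gripper": the closure, from -1 (fully open) to 1 (shut). A call has 1 to 8 rows; each row shifts and turns the pose as measured when the row begins, along the tool's axes as they then stand; what a row does not reach is not made up. A row lasts 1/8 s, in which the tool goes at most 62.5 mm and 10.7 degrees, less where a joint would pass 70% of its speed; a pose out of reach is approached as far as the arm can. A call is refused whole if a number of a shift passes 62.5 or a number of a turn 0.188, either way. A call with a gripper value outside its range is refused whole. The fingers move at their own pace and stop on an object; the grip force is fixed at half the most. Time passes only in rows, so rows that do not move let the fingers close. It gives the time, the measured TCP pose, the force and the opening at its end, in the units of the state.
- robot.get_obs(): the state, without advancing time (a new reading comes with each control period).
- robot.camera(name): name is "scene" or "top" or "wrist"; returns a dict with "color" (420x560x3 uint8, red, green, blue), "mtx" (3x3 intrinsics, pixels), "pose" (4x4, takes a point from camera to world coordinates). Camera axes: x right, y down, z forward; pixel columns grow to the right and rows downward; lengths in m; the calibration is good to about 2 mm. A picture is of the moment at which its call begins. There is no depth.
- robot.close_job(): hands the job in, once; it reports no verdict.
Trained networks look in the newest picture that a camera, given by its name, has taken for a name from the list of things; names that differ only in an ending like _2 or _b are one class to them, and where a whole thing is asked for, a point or a joint stands for the part that bears it (a point fixed in the world has none). Each returns a list of dicts, best first, with "conf" (0 to 1); they miss things now and then, are a little off and sometimes report something else, mostly with a low value. They report only what shows in the picture. A call takes as long as a camera call. They do not tell look-alikes from the thing itself.
- robot.masks_of(camera, name): "pixels" (420x560 bool, what is visible of it) and "box" ([centre column, centre row, width, height] in pixels, round what is visible of it).
- robot.mark_of(camera, name): "xy" ([column, row] in pixels: a listed point, or the origin of a listed thing).
The state is a dict: "time": time; "joint_positions": joint angles; "qvel": joint speeds; "joint_efforts": joint torques, N m; "tool_pos": TCP position; "tcp_rot": TCP orientation; "wrist_force": force on the tool from outside, world axes, zero at the start; "wrist_torque": the same for the moment, N m; "opening": finger opening in m.
Only numpy, scipy, OpenCV 4.12 (cv2) and the standard library are available. Lean on these libraries where they do the work, as an engineer would, in place of code of your own. Each camera call takes 0.05 s, during which the arm holds its last target.

TASK

Slide the flat sample tin across the grey plastic deck to the fence and along it onto the rocker tray, slowly and gently, until the tin's own weight tips the tray all the way down towards the magnifier end. Take the push off as soon as the tray begins to dip (if it comes level again, ease the tin a little further), so that it goes down slowly and untouched with the tin lying flat on it; never touch the tray itself, and leave the jars and the brush alone.

Things in the scene. Friction and masses are not known exactly. Their poses are not given: they have to be found in the camera images.
- tin_center (a point): Centre (half-way up, 22.5 mm above its underside) of the flat lidded metal sample tin, 130 mm long (its own x) by 100 mm wide (its y) by 45 mm high, too wide to grip; about 0.35 to 0.7 kg, unknown. It starts on the deck, clear of the fence, its x axis roughly (within 0.2 rad) along the lane.
- stand: Fixed transfer stand, its position and heading vary. Origin on the bench, under the middle of the line where deck meets tray. Its x axis points along the lane, from deck to tray; z up. The grey plastic deck's top is 75 mm above the bench and spans x -237 to -2 mm, y -66 to +169 mm; only its -y side has a fence.
- fence (a point): Foot of the fence's inner face, half-way along it, on the deck's top, at stand x = -120, y = -54 mm. The aluminium fence is straight, 22 mm high above the deck and runs the deck's whole length along x. A tin flat against it (tin centre at stand y = -4 mm) enters the tray freely.
- rocker (a joint): Angle of the rocker tray, rad: 0 level (empty; its counterweight holds it there against a stop), 0.22 fully tipped, far end (+x of the stand) down. Damped: just overbalanced it goes down over about 1 to 4 s and stays down. Near the balance point the push itself drags the tray: it may dip while the tin is pushed and come level when the push is taken off; then the tin must go a little further.
- tray_pivot (a point): Point on the tray floor above the pivot, at stand x = 120, y = 0 mm. Level, the floor is 73.5 mm above the bench (1.5 mm below the deck) and spans stand x 4 to 260 mm, 116 mm wide between rails 14 mm high. The axis is 12 mm below, along y. The tray tips when the tin's centre is some 20 to 60 mm beyond this point, depending on the unknown weights of tin and counterweight.
- tray_end (a point): Middle of the tray floor at its far end, at the 10 mm high end lip, 138 mm beyond the pivot; it sinks about 30 mm when the tray tips, while the near end beside the deck rises about 25 mm, so nothing must be left low over it. Two dark steel counterweights are fixed outside the rails at the near end.
- jar_large: Bystander: closed glass jar, 72 mm across, 115 mm high, standing on the bench; origin at its underside. Leave alone.
- jar_small: Bystander: closed glass jar, 56 mm across, 85 mm high, standing on the bench; origin at its underside. Leave alone.
- brush: Bystander: brush 170 mm long lying on the bench on the robot's side of the tray. Leave alone.
Mind the look-alikes: they are no part of the job. Of the things that look like the part that bears tin_center, the middle-sized one is meant.

How it is judged:
By the outcome, as a careful person would: the job done as asked, in the order asked, and still so for the second after the job is handed in, with the robot touching nothing.
It also fails if it takes over 67 s, if anything falls off the work surface, if the arm or the gripper's body presses on something with over 40 N, if the wrist force passes 120 N, or if a joint passes its speed limit or range.

## Working session

There is one attempt and no reset: what is moved stays moved. The work goes in short steps, Python scripts to look and compute and a tool call to move; the robot and the scene stay as the last step left them, time stands still between calls to the robot, and variables do not carry over. Pictures are saved under pics/ and viewed, and the job is handed in when it is done.

Besides the shell and the picture viewer there is one more tool, called after "Emit:" as name(argument=value, ...), one argument or row to a line, values as JSON. send_rows: Moves the arm, as the interface text tells. Its arguments: {"type":"object","properties":{"steps":{"type":"array","items":{"type":"object","properties":{"translation":{"type":"array","items":{"type":"number"}},"rot":{"type":"array","items":{"type":"number"}},"gripper":{"type":"number"}}}}},"required":["steps"]}

```bash
mkdir -p pics; ls; python3 - <<'E'
from bench import robot
import cv2
print(robot.get_obs())
for n in("scene","top","wrist"):
    c=robot.camera(n); cv2.imwrite(f"pics/a_{n}.png",c["color"][:,:,::-1]); print(n,c["mtx"].round(1).tolist(),c["pose"].round(3).tolist())
    for k in("tin_center","fence","tray_pivot","tray_end","stand","jar_large","jar_small","brush"):
        print(k,[(d["xy"],round(d["conf"],2)) for d in robot.mark_of(n,k)][:4])
E
```

```text
pics
{'time': 0.0, 'joint_positions': array([ 1.04244836e+00,  3.51213143e-01,  1.65239605e+00,  1.81772419e-05,
        1.13909962e+00, -8.45977532e-02]), 'qvel': array([ 0.00017434, -0.00234676, -0.00050052, -0.0008788 ,  0.00017549,
       -0.00094065]), 'joint_efforts': array([ 3.06756428e-04, -4.97336519e+01, -2.85252357e+01,  6.99650799e-02,
        2.57829123e-02, -1.37781230e-04]), 'tool_pos': array([0.23594681, 0.49647691, 0.23712472]), 'tcp_rot': array([ 2.20062831e-01,  9.75485540e-01, -5.29585451e-04, -1.76239534e-04]), 'wrist_force': array([-0.38288394,  0.33631629,  0.41713161]), 'wrist_torque': array([-0.03560834,  0.06338108,  0.00773118]), 'opening': 0.09300667415396195}
scene [[386.5, 0.0, 278.3], [0.0, 386.5, 208.0], [0.0, 0.0, 1.0]] [[-0.147, 0.735, -0.662, 1.187], [0.989, 0.099, -0.109, 0.033], [-0.015, -0.671, -0.741, 0.785], [0.0, 0.0, 0.0, 1.0]]
tin_center [([158.8, 242.8], 0.94), ([147.8, 187.1], 0.58), ([238.7, 200.3], 0.57)]
fence [([251.0, 234.9], 0.8), ([341.9, 207.8], 0.66)]
tray_pivot [([340.4, 207.8], 0.83)]
tray_end [([399.9, 202.4], 0.98)]
stand [([2
[... 217 characters left out ...]
6, -0.995, 0.096, 0.456], [-1.0, 0.018, 0.025, -0.09], [-0.027, -0.095, -0.995, 1.217], [0.0, 0.0, 0.0, 1.0]]
tin_center [([327.7, 197.9], 0.77), ([403.2, 163.0], 0.7), ([450.3, 237.1], 0.65)]
fence [([309.1, 170.2], 0.86)]
tray_pivot [([214.9, 221.0], 0.76)]
tray_end [([155.2, 237.1], 0.97)]
stand [([265.6, 208.3], 0.57)]
jar_large [([268.8, 154.9], 0.96)]
jar_small [([191.6, 167.4], 0.77)]
brush [([243.1, 276.9], 0.81)]
wrist [[293.1, 0.0, 281.2], [0.0, 293.1, 209.6], [0.0, 0.0, 1.0]] [[0.428, 0.877, 0.217, 0.177], [0.904, -0.415, -0.104, 0.525], [-0.001, 0.24, -0.971, 0.387], [0.0, 0.0, 0.0, 1.0]]
tin_center []
fence []
tray_pivot []
tray_end []
stand []
jar_large []
jar_small []
brush []
```

View pics/a_scene.png

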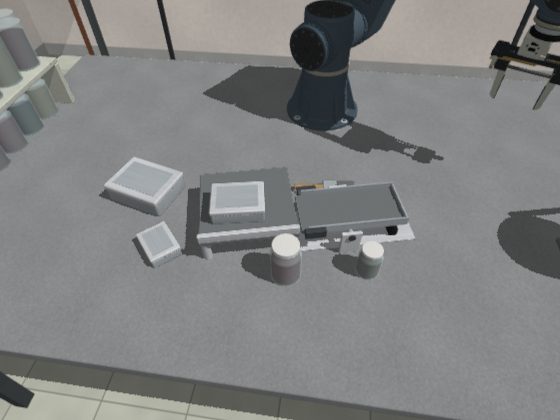

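View pics/a_top.png

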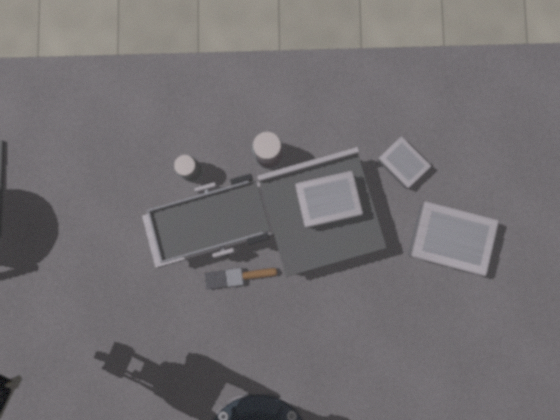

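The middle-sized tin is the one on the deck: scene (237,200), top (328,198). The bigger and smaller ones lie on the bench. The lane runs to the left in the top image, with the fence on its upper side. Next I'll fit the stand pose.

```bash
cat > h.py <<'E'
import numpy as np, cv2
from bench import robot
def proj(c,P):
    P=np.atleast_2d(P); T=np.linalg.inv(c["pose"]); q=P@T[:3,:3].T+T[:3,3]; u=q@c["mtx"].T; return u[:,:2]/u[:,2:]
def back(c,px,z):
    px=np.atleast_2d(px); d=np.c_[px,np.ones(len(px))]@np.linalg.inv(c["mtx"]).T@c["pose"][:3,:3].T; o=c["pose"][:3,3]
    return o+d*((z-o[2])/d[:,2])[:,None]
def S(p,P):
    P=np.atleast_2d(np.array(P,float)); c,s=np.cos(p[2]),np.sin(p[2]); return np.c_[p[0]+c*P[:,0]-s*P[:,1],p[1]+s*P[:,0]+c*P[:,1],P[:,2]]
def Sinv(p,P):
    P=np.atleast_2d(np.array(P,float)); c,s=np.cos(p[2]),np.sin(p[2]); d=P[:,:2]-p[:2]; return np.c_[c*d[:,0]+s*d[:,1],-s*d[:,0]+c*d[:,1],P[:,2]]
E
python3 - <<'E'
from h import *
from scipy.optimize import least_squares
K={"fence":[-.12,-.054,.075],"tray_pivot":[.12,0,.0735],"tray_end":[.258,0,.0735],"stand":[0,0,0]}
R=[];tin=[]
for n in("top","scene"):
    c=robot.camera(n)
    cv2.imwrite(f"pics/b_{n}.png",cv2.resize(c["color"][110:300,130:420] if n=="top" else c["color"][150:280,180:430],None,fx=2.7,fy=2.7,interpolation=2)[:,:,::-1])
    for k,v in K.items():
        d=robot.mark_of(n,k)
        if d: R.append((c,v,np.array(d[0]["xy"]),k,n)); print(n,k,back(c,d[0]["xy"],v[2]).round(4))
    for d in robot.mark_of(n,"tin_center"): print(n,"tin",d["xy"],back(c,d["xy"],.0975).round(4))
    for d in robot.masks_of(n,"tin_center"): print(n,d["box"],d["conf"],cv2.minAreaRect(cv2.findNonZero(d["pixels"].astype(np.uint8))))
f=lambda p:np.concatenate([(proj(c,S(p,v))[0]-x) for c,v,x,_,_ in R])
r=least_squares(f,[.43,-.06,1.7],loss="soft_l1"); print(r.x); print([(a[3],a[4],b.round(1)) for a,b in zip(R,f(r.x).reshape(-1,2))])
np.save("p.npy",r.x)
c=robot.camera("top")
o=cv2.resize(c["color"],None,fx=3,fy=3,interpolation=2)[:,:,::-1].copy()
for L in([[-.237,-.066,.075],[-.002,-.066,.075],[-.002,.169,.075],[-.237,.169,.075]],[[.004,-.058,.0735],[.260,-.058,.0735],[.260,.058,.0735],[.004,.058,.0735]]):
    cv2.polylines(o,[(proj(c,S(r.x,L))*3+1).round().astype(np.int32)],True,(0,255,0),1)
cv2.imwrite("pics/b_o.png",o[380:860,400:1200])
E
```

```text
top fence [[ 0.6442 -0.1317  0.075 ]]
top tray_pivot [[0.5322 0.0851 0.0735]]
top tray_end [[0.4922 0.2182 0.0735]]
top stand [[ 0.5574 -0.0277  0.    ]]
top tin [403.6, 165.9] [[ 0.6412 -0.3397  0.0975]]
top tin [449.8, 240.5] [[ 0.474  -0.4337  0.0975]]
top tin [329.1, 202.2] [[ 0.5631 -0.1722  0.0975]]
top tin [308.2, 170.6] [[ 0.6349 -0.1274  0.0975]]
top [330.9, 199.6, 67.2, 55.4] 0.83 ((328.5588073730469, 198.2647247314453), (46.09772491455078, 60.63207244873047), 77.47119140625)
top [406.0, 161.8, 49.3, 50.7] 0.78 ((404.5000305175781, 162.49998474121094), (43.84061813354492, 35.35533905029297), 45.0)
top [454.9, 237.3, 90.1, 74.0] 0.72 ((453.256591796875, 237.6307373046875), (82.0224609375, 58.31528854370117), 14.470293045043945)
scene fence [[ 0.6486 -0.1218  0.075 ]]
scene tray_pivot [[0.5306 0.0855 0.0735]]
scene tray_end [[0.4944 0.2262 0.0735]]
scene stand [[ 0.5484 -0.0315  0.    ]]
scene tin [158.0, 240.8] [[ 0.707  -0.3214  0.0975]]
scene tin [149.4, 186.0] [[ 0.542  -0.4053  0.0975]]
scene tin [239.2, 199.8] [[ 0.5589 -0.1677  0.0975]]
scene [235.6, 201.5, 48.2, 48.6] 0.86 ((236.85220336914062, 201.69198608398438), (40.36518478393555, 54.92397689819336), 86.98721313476562)
scene [146.6, 186.6, 82.7, 57.4] 0.61 ((144.8000030517578, 185.10000610351562), (76.84335327148438, 50.280216217041016), 18.434946060180664)
scene [159.5, 243.1, 46.8, 48.5] 0.58 ((159.30001831054688, 243.1000213623047), (38.013153076171875, 34.43544387817383), 63.43495178222656)
[ 0.56077669 -0.02905429  1.8355443 ]
[('fence', 'top', array([-0.4, -0.1])), ('tray_pivot', 'top', array([-0.7,  1.2])), ('tray_end', 'top', array([-0.7, -0.5])), ('stand', 'top', array([ 0.5, -1.4])), ('fence', 'scene', array([-3.4, -1.8])), ('tray_pivot', 'scene', array([ 0.5, -0.3])), ('tray_end', 'scene', array([-2.6, -0.6])), ('stand', 'scene', array([0.4, 3.8]))]
```

View pics/b_o.png

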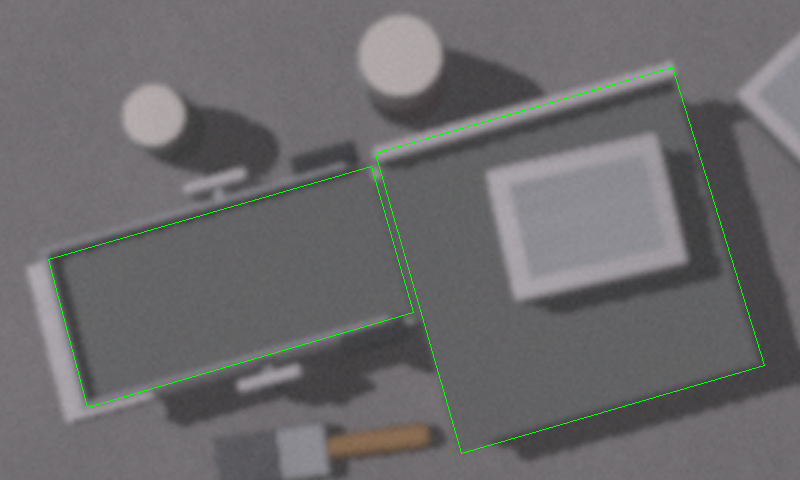

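```bash
python3 - <<'E'
from h import *
p=np.load("p.npy"); c=robot.camera("top")
q=(np.array([[486,172],[655,133],[687,262],[517,300]])+[400-1,380-1])/3
w=back(c,q,.12); s=Sinv(p,w); print(w.round(4)); print(s.round(4), s.mean(0).round(4))
for i in range(4): d=s[(i+1)%4]-s[i]; print(np.hypot(*d[:2]).round(4),np.degrees(np.arctan2(d[1],d[0])))
# edge points of rails / deck corners
for name,z,pts in(("deck",.075,[[461,453],[764,365],[674,68]]),("fencetop",.097,[[375,148],[672,63]]),("railU",.0875,[[45,255],[355,163]]),("railD",.0875,[[75,418],[412,316]])):
    print(name,Sinv(p,back(c,(np.array(pts)+[399,379])/3,z)).round(4).tolist())
g=cv2.resize(c["color"],None,fx=5,fy=5,interpolation=2)[:,:,::-1]
cv2.imwrite("pics/c1.png",g[700:1300,1230:2030]); cv2.imwrite("pics/c2.png",g[800:1400,650:1450])
print(S(p,[[-.3,0,.1]]), p)
E
```

```text
[[ 0.603  -0.0972  0.12  ]
 [ 0.6292 -0.2208  0.12  ]
 [ 0.5347 -0.241   0.12  ]
 [ 0.5093 -0.1179  0.12  ]]
[[-0.0768 -0.0229  0.12  ]
 [-0.203  -0.0159  0.12  ]
 [-0.1978  0.0807  0.12  ]
 [-0.0722  0.0729  0.12  ]] [-0.1374  0.0287  0.12  ]
0.1263 176.82658292761303
0.0967 86.9248060728465
0.1258 -3.543313235078696
0.0959 -92.74334469714563
deck [[-0.0017, 0.169, 0.075], [-0.2371, 0.1688, 0.075], [-0.2383, -0.0652, 0.075]]
fencetop [[-0.0033, -0.0664, 0.097], [-0.234, -0.0657, 0.097]]
railU [[0.2578, -0.0596, 0.0875], [0.0145, -0.0612, 0.0875]]
railD [[0.267, 0.0645, 0.0875], [0.0049, 0.0613, 0.0875]]
[[ 0.63927651 -0.31860183  0.1       ]] [ 0.56077669 -0.02905429  1.8355443 ]
```

View pics/c1.png

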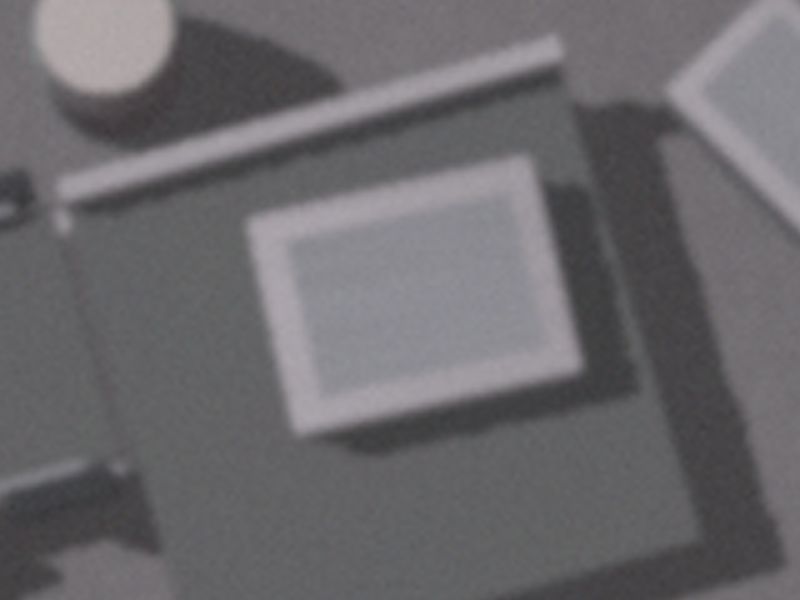

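View pics/c2.png

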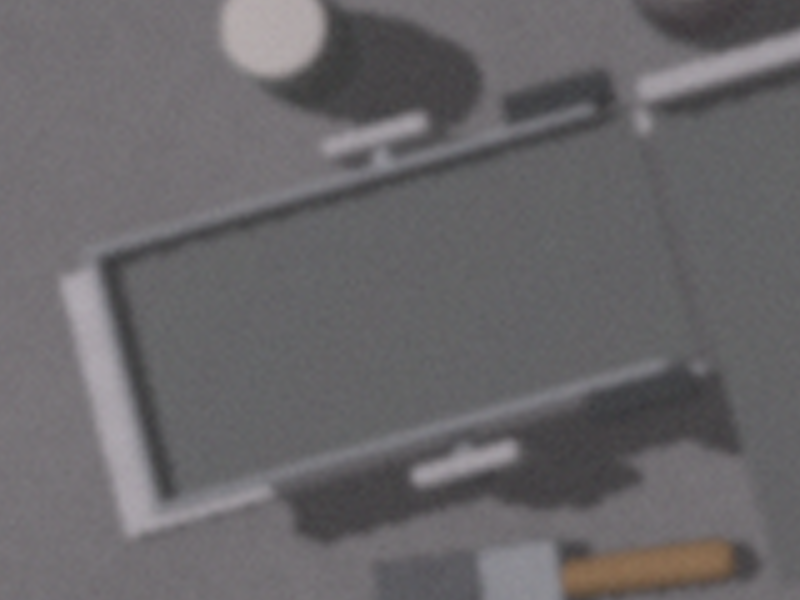

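Emit:
send_rows(
  steps=[
    {"translation": [0,0,0],"rot": [0,0,0.172],"gripper": 0},
    {"translation": [0,0,0],"rot": [0,0,0.172],"gripper": 0},
    {"translation": [0,0,0],"rot": [0,0,0.172],"gripper": 0},
    {"translation": [0,0,0],"rot": [0,0,0.172],"gripper": 0},
    {"translation": [0,0,0],"rot": [0,0,0.172],"gripper": 0},
  ],
)

```text
time: 2.78
tool_pos: [0.2361, 0.4967, 0.2376]
tcp_rot: [0.617, 0.787, -0.0, 0.0]
wrist_force: [-0.8, 1.0, 0.3]
opening: 0.0488
```

```bash
cat > st.py <<'E'
from h import *
from scipy.spatial.transform import Rotation as R
p=np.load("p.npy")
def st():
    o=robot.get_obs(); m=R.from_quat(o["tcp_rot"]).as_matrix(); c,s=np.cos(p[2]),np.sin(p[2]); W=np.array([[c,s,0],[-s,c,0],[0,0,1]])
    print("t%.2f"%o["time"],"stand tcp mm",(Sinv(p,o["tool_pos"])[0]*1000).round(1),"yaw err deg",np.degrees(np.arctan2(m[1,0],m[0,0])-p[2]).round(2),"tilt",m[:2,2].round(4),"F stand",(W@o["wrist_force"]).round(1),"open",round(o["opening"],4))
if __name__=="__main__": st()
E
python3 st.py
```

```text
t2.77 stand tcp mm [592.4 175.8 237.6] yaw err deg -1.38 tilt [ 0. -0.] F stand [1.1 0.5 0.3] open 0.0488
```

Emit:
send_rows(
  steps=[
    {"translation": [-60,3,0],"rot": [0,0,-0.024],"gripper": 0},
    {"translation": [-60,3,0],"rot": [0,0,0],"gripper": 0},
    {"translation": [-60,3,0],"rot": [0,0,0],"gripper": 0},
    {"translation": [-60,3,0],"rot": [0,0,0],"gripper": 0},
    {"translation": [-60,3,0],"rot": [0,0,0],"gripper": 0},
    {"translation": [-60,3,0],"rot": [0,0,0],"gripper": 0},
    {"translation": [-60,3,0],"rot": [0,0,0],"gripper": 0},
    {"translation": [-60,3,0],"rot": [0,0,0],"gripper": 0},
  ],
)

```text
time: 3.78
tool_pos: [0.3858, 0.0285, 0.2385]
tcp_rot: [0.606, 0.795, 0.003, 0.002]
wrist_force: [1.3, -0.2, 0.4]
opening: 0.0464
```

```bash
python3 st.py
```

```text
t3.77 stand tcp mm [101.3 153.8 238.5] yaw err deg 0.17 tilt [0.0058 0.0019] F stand [-0.5 -1.2  0.4] open 0.0464
```

Emit:
send_rows(
  steps=[
    {"translation": [-60,3,0],"rot": [0,0,0],"gripper": 0},
    {"translation": [-60,3,0],"rot": [0,0,0],"gripper": 0},
    {"translation": [-60,3,0],"rot": [0,0,0],"gripper": 0},
    {"translation": [-50,2,0],"rot": [0,0,0],"gripper": 0},
    {"translation": [-10,0,0],"rot": [0,0,0],"gripper": 0},
    {"translation": [0,0,0],"rot": [0,0,0],"gripper": 0},
  ],
)

```text
time: 4.53
tool_pos: [0.4612, -0.2116, 0.2391]
tcp_rot: [0.609, 0.793, 0.003, 0.003]
wrist_force: [-0.4, -0.4, -0.7]
opening: 0.0465
```

```bash
python3 st.py
```

```text
t4.53 stand tcp mm [-150.1  143.8  239.1] yaw err deg -0.14 tilt [0.0085 0.0015] F stand [-0.3  0.4 -0.7] open 0.0465
```

Emit:
send_rows(
  steps=[
    {"translation": [11,0,40],"rot": [0,0,0],"gripper": 0},
    {"translation": [0,0,40],"rot": [0,0,0],"gripper": 0},
    {"translation": [0,0,35],"rot": [0,0,0],"gripper": 0},
    {"translation": [0,0,15],"rot": [0,0,0],"gripper": 0},
    {"translation": [0,0,0],"rot": [0,0,0],"gripper": 0},
  ],
)

```text
time: 5.15
tool_pos: [0.4595, -0.1949, 0.108]
tcp_rot: [0.607, 0.795, 0.004, 0.004]
wrist_force: [-0.2, 1.1, 0.2]
opening: 0.0465
```

```bash
python3 st.py; python3 - <<'E'
from h import *
for n in("top","wrist"):
    c=robot.camera(n); g=c["color"][:,:,::-1]
    if n=="top": g=cv2.resize(g[100:310,220:500],None,fx=2.8,fy=2.8,interpolation=2)
    cv2.imwrite(f"pics/d_{n}.png",g)
E
```

```text
t5.15 stand tcp mm [-133.5  141.1  108. ] yaw err deg 0.15 tilt [0.0111 0.0009] F stand [ 1.1 -0.1  0.2] open 0.0465
```

View pics/d_top.png

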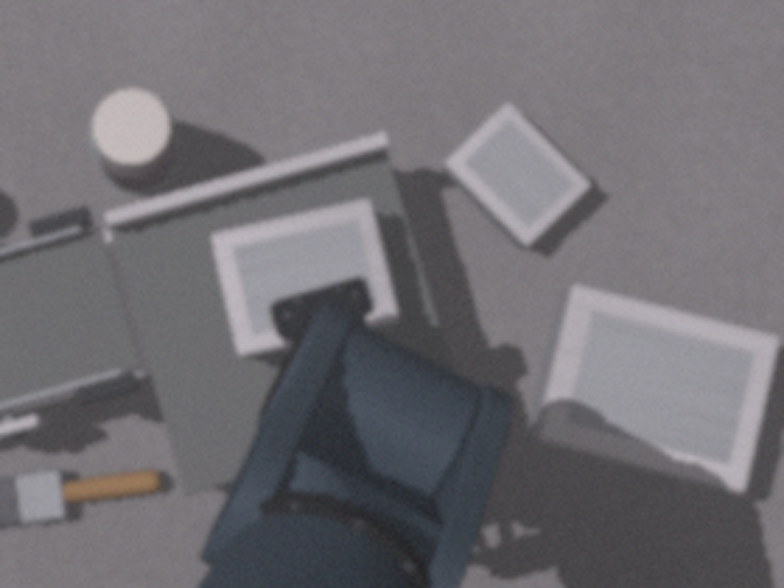

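View pics/d_wrist.png

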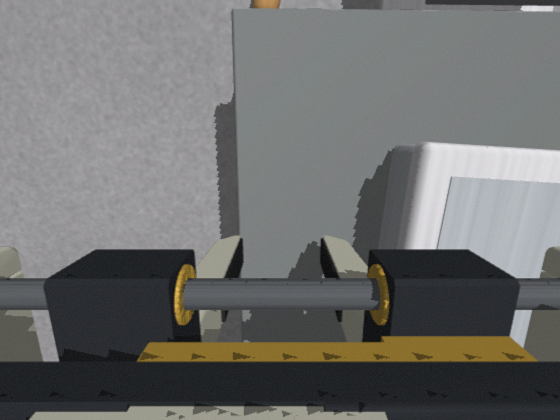

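Emit:
send_rows(
  steps=[
    {"translation": [-6,5,0],"rot": [0.011,-0.003,0],"gripper": 0},
    {"translation": [0,5,0],"rot": [0,0,0],"gripper": 0},
    {"translation": [0,5,0],"rot": [0,0,0],"gripper": 0},
    {"translation": [0,5,0],"rot": [0,0,0],"gripper": 0},
    {"translation": [0,5,0],"rot": [0,0,0],"gripper": 0},
    {"translation": [0,5,0],"rot": [0,0,0],"gripper": 0},
  ],
)

```text
time: 6.0
tool_pos: [0.4932, -0.1941, 0.1119]
tcp_rot: [0.607, 0.795, -0.002, 0.004]
wrist_force: [-4.2, -1.4, 2.7]
opening: 0.0465
```

```bash
python3 st.py
```

```text
t6.00 stand tcp mm [-141.6  108.4  111.9] yaw err deg 0.12 tilt [ 0.0046 -0.0086] F stand [-0.3  4.4  2.7] open 0.0465
```

Emit:
send_rows(
  steps=[
    {"translation": [0,5,1],"rot": [0.002,0.008,0],"gripper": 0},
    {"translation": [0,5,1],"rot": [0,0,0],"gripper": 0},
    {"translation": [0,4,1],"rot": [0,0,0],"gripper": 0},
  ],
)

```text
time: 6.38
tool_pos: [0.5068, -0.1907, 0.1096]
tcp_rot: [0.607, 0.795, -0.001, -0.0]
wrist_force: [-8.1, -2.5, 7.7]
opening: 0.046
```

```bash
python3 st.py
```

```text
t6.38 stand tcp mm [-141.9   94.4  109.6] yaw err deg 0.13 tilt [-0.0015 -0.0017] F stand [-0.3  8.5  7.7] open 0.046
```

Emit:
send_rows(
  steps=[
    {"translation": [0,3,0],"rot": [0,0,0],"gripper": 0},
    {"translation": [0,3,0],"rot": [0,0,0],"gripper": 0},
  ],
)

```text
time: 6.62
tool_pos: [0.5127, -0.1891, 0.1096]
tcp_rot: [0.607, 0.795, -0.001, -0.001]
wrist_force: [-4.8, -1.8, 2.4]
opening: 0.0465
```

```bash
python3 st.py; python3 - <<'E'
from h import *
for n in("scene",):
    c=robot.camera(n); g=c["color"][:,:,::-1]
    g=cv2.resize(g[130:290,170:430],None,fx=3,fy=3,interpolation=2)
    cv2.imwrite(f"pics/e_{n}.png",g)
E
```

```text
t6.62 stand tcp mm [-141.8   88.3  109.6] yaw err deg 0.13 tilt [-0.0026 -0.0016] F stand [-0.5  5.1  2.4] open 0.0465
```

View pics/e_scene.png

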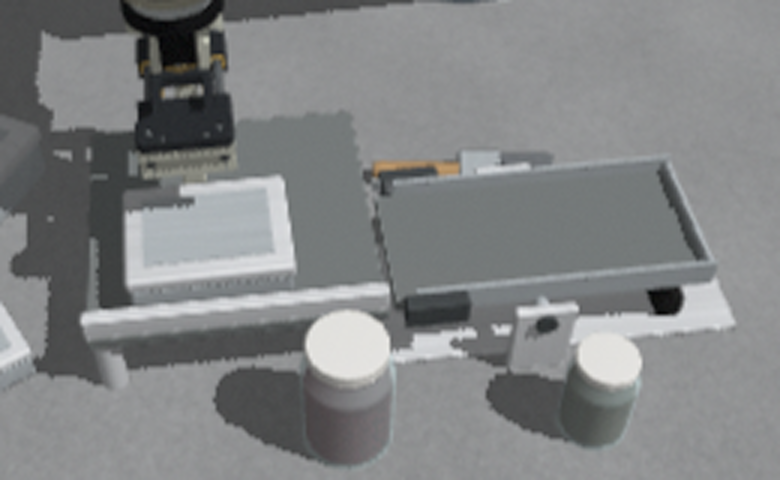

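The tin is close to the fence: its front edge is near crop (130–295, 285) and the fence line is at about y=300. I'll keep pressing gently until the force rises.

Emit:
send_rows(
  steps=[
    {"translation": [0,2,0],"rot": [0,0,0],"gripper": 0},
    {"translation": [0,2,0],"rot": [0,0,0],"gripper": 0},
  ],
)

```text
time: 6.92
tool_pos: [0.516, -0.188, 0.1096]
tcp_rot: [0.607, 0.795, -0.002, -0.002]
wrist_force: [-18.4, -3.8, 11.9]
opening: 0.0464
```

```bash
python3 st.py
```

```text
t6.92 stand tcp mm [-141.6   84.8  109.6] yaw err deg 0.15 tilt [-0.005  -0.0014] F stand [ 1.2 18.8 11.9] open 0.0464
```

Emit:
send_rows(
  steps=[
    {"translation": [0,2,0],"rot": [0,0,0],"gripper": 0},
  ],
)

```text
time: 7.05
tool_pos: [0.5162, -0.1876, 0.1097]
tcp_rot: [0.606, 0.795, -0.003, -0.003]
wrist_force: [-22.2, -5.8, 16.8]
opening: 0.0459
```

```bash
python3 st.py
```

```text
t7.05 stand tcp mm [-141.4   84.6  109.7] yaw err deg 0.18 tilt [-0.0094 -0.0013] F stand [ 0.2 22.9 16.8] open 0.0459
```

Emit:
send_rows(
  steps=[
    {"translation": [0,-8,0],"rot": [0,0,0],"gripper": 0},
    {"translation": [0,-12,-15],"rot": [-0.006,0,0],"gripper": 0},
    {"translation": [-20,0,-35],"rot": [0,0,0],"gripper": 0},
    {"translation": [-50,30,-10],"rot": [0,0,0],"gripper": 0},
    {"translation": [-30,40,0],"rot": [0,0,0],"gripper": 0},
    {"translation": [0,30,0],"rot": [0,0,0],"gripper": 0},
    {"translation": [0,5,0],"rot": [0,0,0],"gripper": 0},
    {"translation": [0,0,0],"rot": [0,0,0],"gripper": 0},
  ],
)

```text
time: 8.05
tool_pos: [0.6283, -0.2632, 0.1707]
tcp_rot: [0.606, 0.795, 0.001, 0.0]
wrist_force: [-0.6, 0.1, -0.0]
opening: 0.0467
```

```bash
python3 st.py; python3 - <<'E'
from h import *
for n in("top","scene"):
    c=robot.camera(n); g=c["color"][:,:,::-1]
    g=cv2.resize(g[100:310,220:500] if n=="top" else g[130:290,170:430] ,None,fx=2.8,fy=2.8,interpolation=2)
    cv2.imwrite(f"pics/f_{n}.png",g)
E
```

```text
t8.05 stand tcp mm [-243.6   -3.9  170.7] yaw err deg 0.17 tilt [0.0021 0.0013] F stand [ 0.2  0.5 -0. ] open 0.0467
```

View pics/f_top.png

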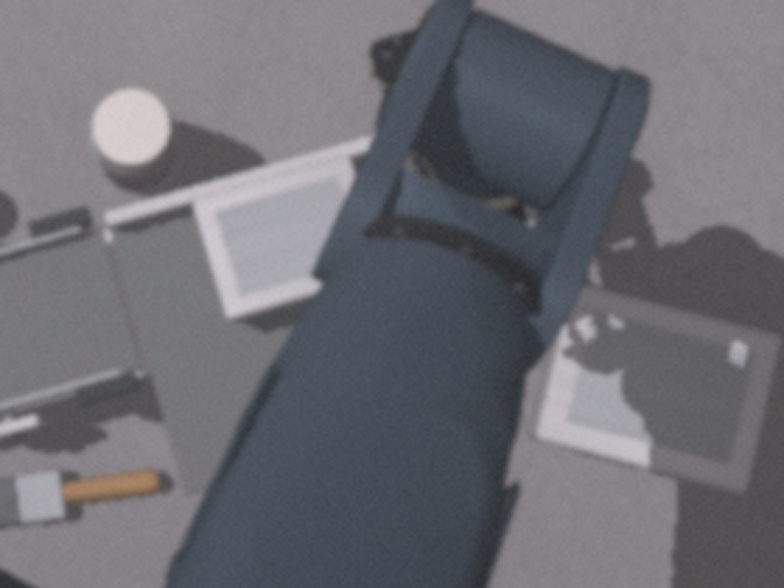

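View pics/f_scene.png

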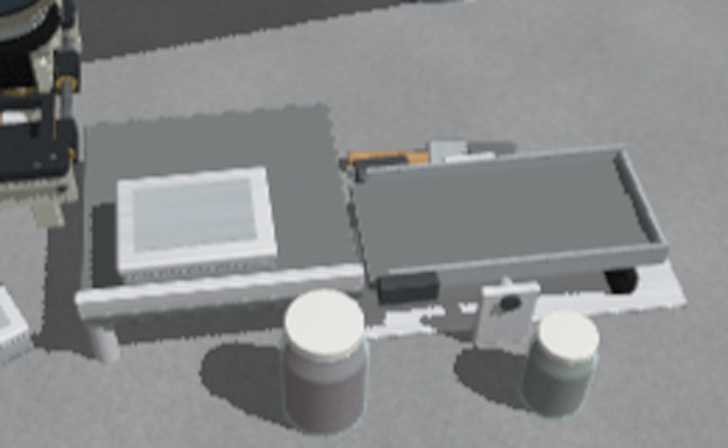

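Emit:
send_rows(
  steps=[
    {"translation": [2,0,30],"rot": [0,0,0],"gripper": 0},
    {"translation": [0,0,28],"rot": [0,0,0],"gripper": 0},
    {"translation": [0,0,5],"rot": [0,0,0],"gripper": 0},
    {"translation": [5,0,0],"rot": [0,0,0],"gripper": 0},
    {"translation": [5,0,0],"rot": [0,0,0],"gripper": 0},
  ],
)

```text
time: 8.78
tool_pos: [0.6232, -0.2524, 0.1101]
tcp_rot: [0.607, 0.794, 0.001, 0.002]
wrist_force: [0.5, 0.1, 0.1]
opening: 0.0465
```

```bash
python3 st.py
```

```text
t8.78 stand tcp mm [-231.9   -1.8  110.1] yaw err deg 0.04 tilt [ 0.0053 -0.0004] F stand [ 0.  -0.5  0.1] open 0.0465
```

Emit:
send_rows(
  steps=[
    {"translation": [5,1,1],"rot": [0,0,0],"gripper": 0},
    {"translation": [5,0,0],"rot": [0,0,0],"gripper": 0},
    {"translation": [5,0,0],"rot": [0,0,0],"gripper": 0},
    {"translation": [5,0,0],"rot": [0,0,0],"gripper": 0},
    {"translation": [5,0,0],"rot": [0,0,0],"gripper": 0},
    {"translation": [5,0,0],"rot": [0,0,0],"gripper": 0},
    {"translation": [5,0,0],"rot": [0,0,0],"gripper": 0},
    {"translation": [5,0,0],"rot": [0,0,0],"gripper": 0},
  ],
)

```text
time: 9.78
tool_pos: [0.6139, -0.2116, 0.1111]
tcp_rot: [0.607, 0.795, 0.001, 0.004]
wrist_force: [1.2, -2.8, -0.0]
opening: 0.0468
```

```bash
python3 st.py
```

```text
t9.78 stand tcp mm [-190.1   -3.5  111.1] yaw err deg 0.07 tilt [ 0.0087 -0.0029] F stand [-3.  -0.4 -0. ] open 0.0468
```

Emit:
send_rows(
  steps=[
    {"translation": [6,0,0],"rot": [0.007,0.005,0],"gripper": 0},
    {"translation": [6,0,0],"rot": [0,0,0],"gripper": 0},
    {"translation": [6,0,0],"rot": [0,0,0],"gripper": 0},
    {"translation": [6,0,0],"rot": [0,0,0],"gripper": 0},
    {"translation": [6,0,0],"rot": [0,0,0],"gripper": 0},
    {"translation": [6,0,0],"rot": [0,0,0],"gripper": 0},
    {"translation": [6,0,0],"rot": [0,0,0],"gripper": 0},
    {"translation": [6,0,0],"rot": [0,0,0],"gripper": 0},
  ],
)

```text
time: 10.78
tool_pos: [0.6005, -0.1621, 0.1112]
tcp_rot: [0.607, 0.795, 0.0, 0.0]
wrist_force: [1.1, -3.0, 0.7]
opening: 0.0463
```

```bash
python3 st.py; python3 - <<'E'
from h import *
for n in("scene",):
    c=robot.camera(n); g=c["color"][:,:,::-1]
    g=cv2.resize(g[130:290,170:430] ,None,fx=3,fy=3,interpolation=2)
    cv2.imwrite(f"pics/g_{n}.png",g)
E
```

```text
t10.78 stand tcp mm [-138.8   -3.5  111.2] yaw err deg 0.07 tilt [ 0.0005 -0.0001] F stand [-3.2 -0.3  0.7] open 0.0463
```

View pics/g_scene.png

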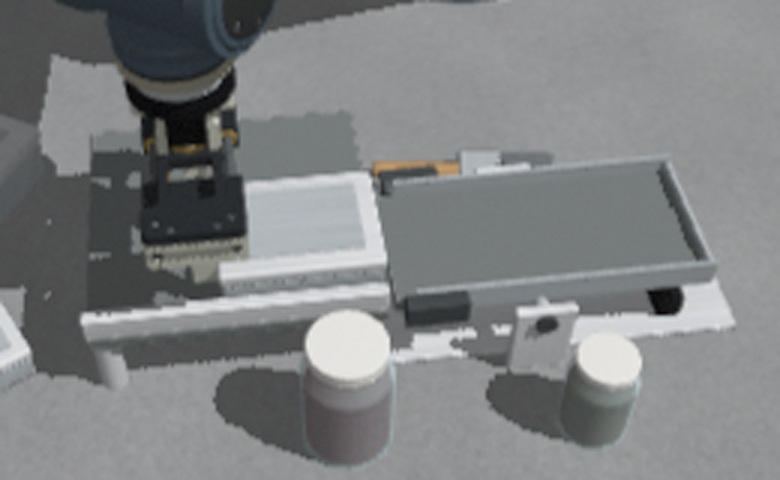

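The tin is straight along the fence, with its front face at the deck/tray joint near crop (385,270). I'll keep pushing.

Emit:
send_rows(
  steps=[
    {"translation": [5,0,0],"rot": [0,0,0],"gripper": 0},
    {"translation": [5,0,0],"rot": [0,0,0],"gripper": 0},
    {"translation": [5,0,0],"rot": [0,0,0],"gripper": 0},
    {"translation": [5,0,0],"rot": [0,0,0],"gripper": 0},
    {"translation": [5,0,0],"rot": [0,0,0],"gripper": 0},
    {"translation": [5,0,0],"rot": [0,0,0],"gripper": 0},
    {"translation": [5,0,0],"rot": [0,0,0],"gripper": 0},
    {"translation": [5,0,0],"rot": [0,0,0],"gripper": 0},
  ],
)

```text
time: 11.82
tool_pos: [0.5891, -0.1205, 0.1112]
tcp_rot: [0.607, 0.795, 0.0, 0.0]
wrist_force: [1.5, -2.9, -0.1]
opening: 0.0465
```

```bash
python3 st.py
```

```text
t11.82 stand tcp mm [-95.6  -3.4 111.2] yaw err deg 0.08 tilt [ 0.0004 -0.    ] F stand [-3.2 -0.7 -0.1] open 0.0465
```

Emit:
send_rows(
  steps=[
    {"translation": [6,0,0],"rot": [0,0,0],"gripper": 0},
    {"translation": [6,0,0],"rot": [0,0,0],"gripper": 0},
    {"translation": [6,0,0],"rot": [0,0,0],"gripper": 0},
    {"translation": [6,0,0],"rot": [0,0,0],"gripper": 0},
    {"translation": [6,0,0],"rot": [0,0,0],"gripper": 0},
    {"translation": [6,0,0],"rot": [0,0,0],"gripper": 0},
    {"translation": [6,0,0],"rot": [0,0,0],"gripper": 0},
    {"translation": [6,0,0],"rot": [0,0,0],"gripper": 0},
  ],
)

```text
time: 12.82
tool_pos: [0.5759, -0.0712, 0.1117]
tcp_rot: [0.607, 0.795, 0.0, 0.001]
wrist_force: [1.3, -2.8, 0.5]
opening: 0.0464
```

```bash
python3 st.py; python3 - <<'E'
from h import *
for n in("scene",):
    c=robot.camera(n); g=c["color"][:,:,::-1]
    g=cv2.resize(g[130:290,170:430] ,None,fx=3,fy=3,interpolation=2)
    cv2.imwrite(f"pics/i_{n}.png",g)
E
```

```text
t12.82 stand tcp mm [-44.7  -3.6 111.7] yaw err deg 0.08 tilt [ 0.0016 -0.0007] F stand [-3.  -0.5  0.5] open 0.0464
```

View pics/i_scene.png

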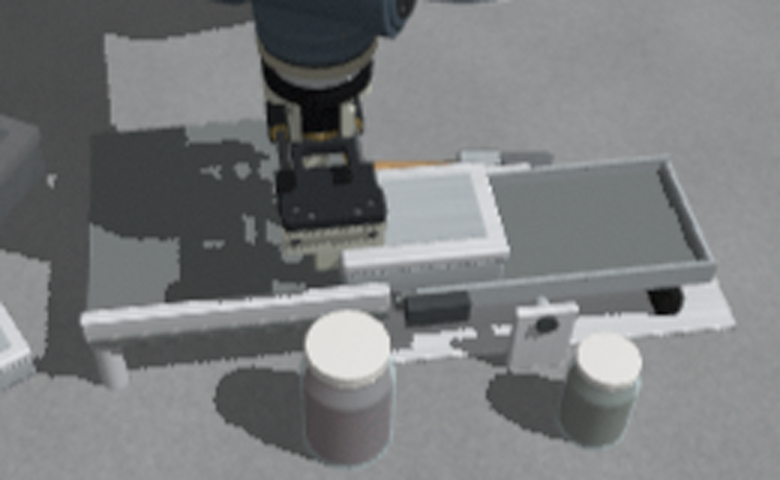

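```bash
cat > dip.py <<'E'
import sys,os
from st import *
def dip(tag=None):
    c=robot.camera("scene"); g=cv2.cvtColor(c["color"],cv2.COLOR_RGB2GRAY)
    b=lambda a:cv2.GaussianBlur(a,(0,0),.7)
    if not os.path.exists("ref.npy"): np.save("ref.npy",g)
    r=np.load("ref.npy")
    # near rail + lip patch at far end : x 376..412, y 180..240 ; search shift by template matching, subpixel parabola
    t=b(r)[212:234,378:412]; s=b(g)[206:254,372:418]
    m=cv2.matchTemplate(s,t,cv2.TM_CCOEFF_NORMED); _,v,_,l=cv2.minMaxLoc(m)
    y=l[1]; sub=0
    if 0<y<m.shape[0]-1:
        a,b0,d=m[y-1,l[0]],m[y,l[0]],m[y+1,l[0]]; sub=.5*(a-d)/(a-2*b0+d)
    t2=b(r)[175:212,384:414]; 
    print("dip px down %.2f right %d corr %.3f"%(y-6+sub,l[0]-6,v), "diff",float(np.abs(g[178:235,380:415].astype(float)-r[178:235,380:415]).mean().round(2)))
    if tag: cv2.imwrite(f"pics/{tag}.png",cv2.resize(c["color"][130:290,170:430],None,fx=3,fy=3,interpolation=2)[:,:,::-1])
    return c
if __name__=="__main__": st(); dip(sys.argv[1] if len(sys.argv)>1 else None)
E
python3 dip.py; python3 - <<'E'
from dip import *
f=lambda a:[proj(robot.camera("scene"),S(p,[[.12+.138*np.cos(a)-.012*np.sin(a)*-1*0,-.06,.0615+.012*np.cos(a)-.138*np.sin(a)]]))[0].round(1) for a in (a,)]
print([f(a) for a in(0,.02,.05,.1,.22)])
E
```

```text
t12.88 stand tcp mm [-44.   -3.6 111.7] yaw err deg 0.09 tilt [ 0.0014 -0.0004] F stand [-0.1 -0.4  0.8] open 0.0463
dip px down -0.05 right 0 corr 1.000 diff 0.0
[[array([405.4, 220.6])], [array([405.1, 221.3])], [array([404.7, 222.5])], [array([403.8, 224.3])], [array([401.3, 228.7])]]
```

Emit:
send_rows(
  steps=[
    {"translation": [6,0,0],"rot": [0,0,0],"gripper": 0},
    {"translation": [6,0,0],"rot": [0,0,0],"gripper": 0},
    {"translation": [6,0,0],"rot": [0,0,0],"gripper": 0},
    {"translation": [6,0,0],"rot": [0,0,0],"gripper": 0},
    {"translation": [6,0,0],"rot": [0,0,0],"gripper": 0},
    {"translation": [6,0,0],"rot": [0,0,0],"gripper": 0},
    {"translation": [6,0,0],"rot": [0,0,0],"gripper": 0},
    {"translation": [6,0,0],"rot": [0,0,0],"gripper": 0},
  ],
)

```text
time: 14.18
tool_pos: [0.5624, -0.0227, 0.1113]
tcp_rot: [0.607, 0.795, -0.0, 0.001]
wrist_force: [0.2, -2.2, -0.7]
opening: 0.0463
```

```bash
python3 dip.py j
```

```text
t14.18 stand tcp mm [  5.7  -3.3 111.3] yaw err deg 0.06 tilt [ 0.0011 -0.0011] F stand [-2.2  0.4 -0.7] open 0.0463
dip px down -0.05 right 0 corr 1.000 diff 0.98
```

View pics/j.png

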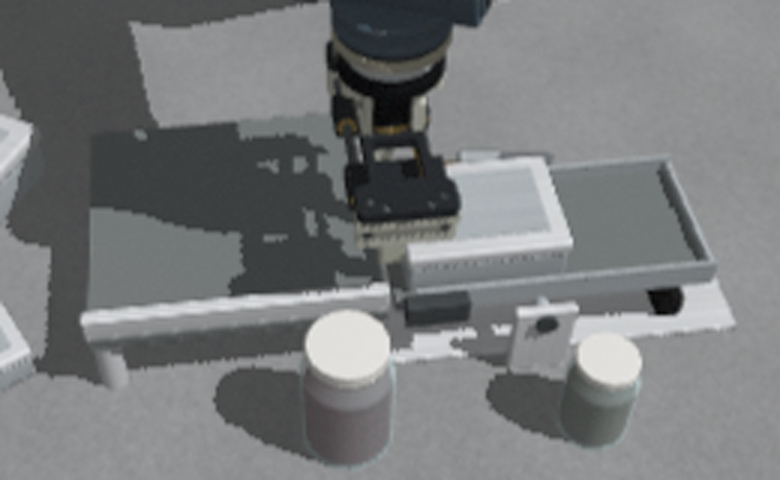

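The tray is still level and the tin centre is at about x=78 mm.

Emit:
send_rows(
  steps=[
    {"translation": [5,0,0],"rot": [0,0,0],"gripper": 0},
    {"translation": [5,0,0],"rot": [0,0,0],"gripper": 0},
    {"translation": [5,0,0],"rot": [0,0,0],"gripper": 0},
    {"translation": [5,0,0],"rot": [0,0,0],"gripper": 0},
    {"translation": [5,0,0],"rot": [0,0,0],"gripper": 0},
    {"translation": [5,0,0],"rot": [0,0,0],"gripper": 0},
    {"translation": [4,0,0],"rot": [0,0,0],"gripper": 0},
    {"translation": [4,0,0],"rot": [0,0,0],"gripper": 0},
  ],
)

```text
time: 15.22
tool_pos: [0.5517, 0.0168, 0.1114]
tcp_rot: [0.607, 0.795, -0.0, 0.001]
wrist_force: [0.2, -2.1, -0.0]
opening: 0.0465
```

```bash
python3 dip.py
```

```text
t15.22 stand tcp mm [ 46.7  -3.2 111.4] yaw err deg 0.06 tilt [ 0.0012 -0.0011] F stand [-2.1  0.3 -0. ] open 0.0465
dip px down -0.04 right 0 corr 1.000 diff 1.28
```

Emit:
send_rows(
  steps=[
    {"translation": [3,0,0],"rot": [0,0,0],"gripper": 0},
    {"translation": [3,0,0],"rot": [0,0,0],"gripper": 0},
    {"translation": [3,0,0],"rot": [0,0,0],"gripper": 0},
  ],
)

```text
time: 15.65
tool_pos: [0.5492, 0.0263, 0.1115]
tcp_rot: [0.607, 0.795, -0.0, 0.001]
wrist_force: [0.6, -3.3, -0.7]
opening: 0.0466
```

```bash
python3 dip.py k
```

```text
t15.65 stand tcp mm [ 56.4  -3.3 111.5] yaw err deg 0.06 tilt [ 0.0014 -0.0011] F stand [-3.3  0.3 -0.7] open 0.0466
dip px down -0.02 right 0 corr 0.999 diff 2.08
```

View pics/k.png

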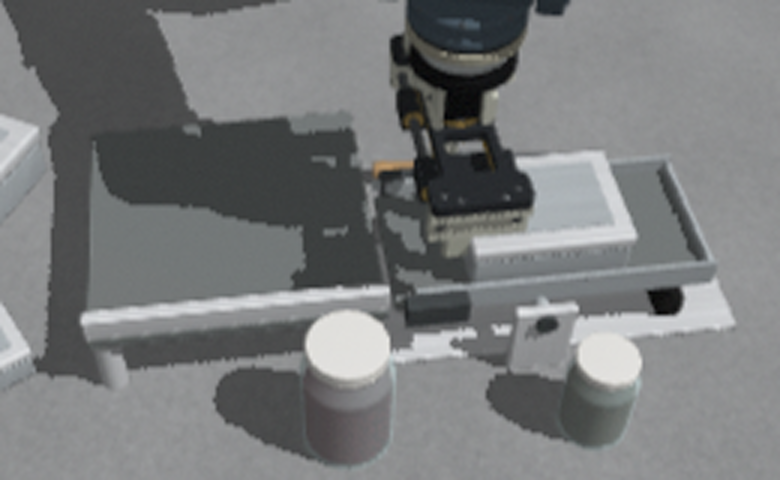

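Emit:
send_rows(
  steps=[
    {"translation": [2,0,0],"rot": [0,0,0],"gripper": 0},
    {"translation": [2,0,0],"rot": [0,0,0],"gripper": 0},
    {"translation": [2,0,0],"rot": [0,0,0],"gripper": 0},
  ],
)

```text
time: 16.08
tool_pos: [0.5475, 0.0326, 0.1115]
tcp_rot: [0.607, 0.795, -0.0, 0.001]
wrist_force: [0.6, -2.5, -0.1]
opening: 0.0468
```

```bash
python3 dip.py
```

```text
t16.07 stand tcp mm [ 62.9  -3.3 111.5] yaw err deg 0.07 tilt [ 0.0015 -0.0011] F stand [-2.5  0.  -0.1] open 0.0468
dip px down 0.02 right 0 corr 0.999 diff 3.57
```

Emit:
send_rows(
  steps=[
    {"translation": [2,0,0],"rot": [0,0,0],"gripper": 0},
    {"translation": [2,0,0],"rot": [0,0,0],"gripper": 0},
  ],
)

```text
time: 16.38
tool_pos: [0.5464, 0.0367, 0.1116]
tcp_rot: [0.607, 0.795, 0.0, 0.001]
wrist_force: [0.7, -3.0, 0.9]
opening: 0.0462
```

```bash
python3 dip.py
```

```text
t16.38 stand tcp mm [ 67.2  -3.4 111.6] yaw err deg 0.06 tilt [ 0.0017 -0.0012] F stand [-3.1  0.1  0.9] open 0.0462
dip px down 0.07 right 0 corr 0.998 diff 5.3
```

Emit:
send_rows(
  steps=[
    {"translation": [2,0,0],"rot": [0,0,0],"gripper": 0},
    {"translation": [2,0,0],"rot": [0,0,0],"gripper": 0},
  ],
)

```text
time: 16.68
tool_pos: [0.5454, 0.0409, 0.1118]
tcp_rot: [0.607, 0.795, 0.0, 0.001]
wrist_force: [1.9, -3.6, 0.9]
opening: 0.0464
```

```bash
python3 dip.py l
```

```text
t16.68 stand tcp mm [ 71.5  -3.5 111.8] yaw err deg 0.07 tilt [ 0.002  -0.0013] F stand [-4.  -0.9  0.9] open 0.0464
dip px down 0.16 right 0 corr 0.996 diff 7.4
```

View pics/l.png

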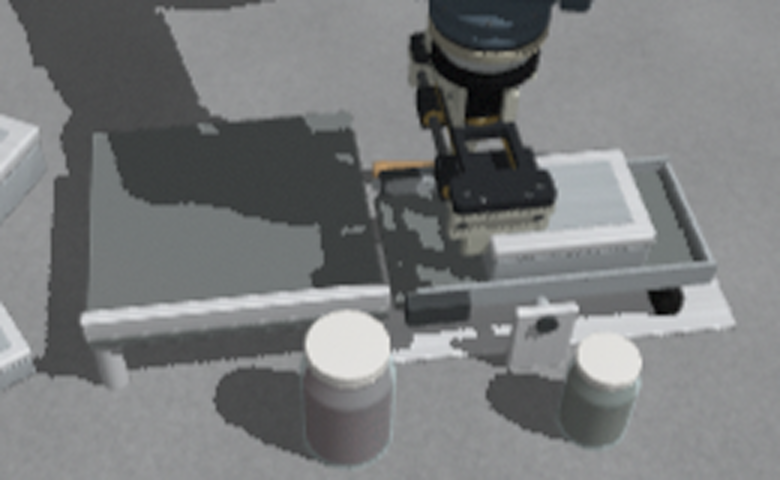

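```bash
sed -i 's/t=b(r)\[212:234,378:412\]; s=b(g)\[206:254,372:418\]/t=b(r)[210:236,396:414]; s=b(g)[204:256,390:420]/; s/g\[178:235,380:415\]/g[200:235,396:415]/; s/r\[178:235,380:415\]/r[200:235,396:415]/' dip.py; python3 dip.py; python3 -c "
import cv2,numpy as np
a,b,r=[cv2.imread(f'pics/{n}.png',0) for n in('k','l','g_scene')]
for q in(a,b):
  t=r[240:318,678:735]; m=cv2.matchTemplate(q[230:330,672:741],t,cv2.TM_CCOEFF_NORMED);print(cv2.minMaxLoc(m)[1:])
"
```

```text
t16.73 stand tcp mm [ 71.7  -3.5 111.8] yaw err deg 0.07 tilt [ 0.0021 -0.0012] F stand [-3.  -0.4  1.7] open 0.0463
dip px down 0.27 right 0 corr 0.994 diff 2.96
(0.9972216486930847, (12, 0), (6, 10))
(0.9927797913551331, (12, 0), (6, 11))
```

Emit:
send_rows(
  steps=[
    {"translation": [2,0,0],"rot": [0,0,0],"gripper": 0},
    {"translation": [2,0,0],"rot": [0,0,0],"gripper": 0},
  ],
)

```text
time: 17.02
tool_pos: [0.5445, 0.0448, 0.1119]
tcp_rot: [0.607, 0.795, 0.0, 0.001]
wrist_force: [0.8, -3.8, 2.6]
opening: 0.0461
```

```bash
python3 dip.py
```

```text
t17.02 stand tcp mm [ 75.6  -3.6 111.9] yaw err deg 0.07 tilt [ 0.0025 -0.0014] F stand [-3.9  0.2  2.6] open 0.0461
dip px down 0.37 right 0 corr 0.991 diff 3.66
```

The tray has begun to dip, so I'm taking the push off.

Emit:
send_rows(
  steps=[
    {"translation": [-6,0,0],"rot": [0,0,0],"gripper": 0},
    {"translation": [-6,0,0],"rot": [0,0,0],"gripper": 0},
  ],
)

```text
time: 17.32
tool_pos: [0.5472, 0.0337, 0.1116]
tcp_rot: [0.607, 0.795, 0.0, 0.001]
wrist_force: [0.1, 0.7, -1.2]
opening: 0.0467
```

```bash
python3 dip.py
```

```text
t17.32 stand tcp mm [ 64.1  -3.3 111.6] yaw err deg 0.1 tilt [ 0.0012 -0.0002] F stand [ 0.6 -0.2 -1.2] open 0.0467
dip px down 0.01 right 0 corr 1.000 diff 1.2
```

Emit:
send_rows(
  steps=[
    {"translation": [0,0,0],"rot": [0,0,0],"gripper": 0},
    {"translation": [0,0,0],"rot": [0,0,0],"gripper": 0},
    {"translation": [0,0,0],"rot": [0,0,0],"gripper": 0},
  ],
)

```text
time: 17.75
tool_pos: [0.5472, 0.033, 0.1113]
tcp_rot: [0.607, 0.794, 0.0, 0.0]
wrist_force: [1.0, 0.2, 0.3]
opening: 0.0463
```

```bash
python3 dip.py m
```

```text
t17.75 stand tcp mm [ 63.5  -3.1 111.3] yaw err deg 0.04 tilt [ 0.0007 -0.    ] F stand [-0.1 -1.   0.3] open 0.0463
dip px down 0.01 right 0 corr 1.000 diff 1.3
```

It came level again, so I'll ease the tin a further 4 mm.

Emit:
send_rows(
  steps=[
    {"translation": [5,0,0],"rot": [0,0,0],"gripper": 0},
    {"translation": [5,0,0],"rot": [0,0,0],"gripper": 0},
    {"translation": [3,0,0],"rot": [0,0,0],"gripper": 0},
    {"translation": [3,0,0],"rot": [0,0,0],"gripper": 0},
    {"translation": [-6,0,0],"rot": [0,0,0],"gripper": 0},
  ],
)

```text
time: 18.42
tool_pos: [0.5448, 0.0435, 0.112]
tcp_rot: [0.607, 0.795, 0.0, 0.001]
wrist_force: [1.2, 0.2, -0.1]
opening: 0.0466
```

```bash
python3 dip.py
```

```text
t18.43 stand tcp mm [ 74.2  -3.6 112. ] yaw err deg 0.11 tilt [ 0.0022 -0.001 ] F stand [-0.1 -1.2 -0.1] open 0.0466
dip px down 0.41 right 0 corr 0.990 diff 3.99
```

Emit:
send_rows(
  steps=[
    {"translation": [-4,0,0],"rot": [0,0,0],"gripper": 0},
    {"translation": [0,0,0],"rot": [0,0,0],"gripper": 0},
    {"translation": [0,0,0],"rot": [0,0,0],"gripper": 0},
  ],
)

```text
time: 18.85
tool_pos: [0.5459, 0.0384, 0.1115]
tcp_rot: [0.607, 0.794, 0.0, 0.001]
wrist_force: [-0.1, 0.1, -0.3]
opening: 0.0467
```

```bash
python3 dip.py n
```

```text
t18.85 stand tcp mm [ 69.   -3.3 111.5] yaw err deg 0.03 tilt [ 0.0013 -0.0007] F stand [ 0.2  0.1 -0.3] open 0.0467
dip px down 0.01 right 0 corr 1.000 diff 1.18
```

Emit:
send_rows(
  steps=[
    {"translation": [5,0,0],"rot": [0,0,0],"gripper": 0},
    {"translation": [5,0,0],"rot": [0,0,0],"gripper": 0},
    {"translation": [3,0,0],"rot": [0,0,0],"gripper": 0},
    {"translation": [2,0,0],"rot": [0,0,0],"gripper": 0},
    {"translation": [-6,0,0],"rot": [0,0,0],"gripper": 0},
  ],
)

```text
time: 19.52
tool_pos: [0.5441, 0.0478, 0.1125]
tcp_rot: [0.607, 0.795, 0.0, 0.002]
wrist_force: [-0.0, 0.2, 0.3]
opening: 0.0464
```

```bash
python3 dip.py
```

```text
t19.52 stand tcp mm [ 78.5  -4.  112.5] yaw err deg 0.13 tilt [ 0.0038 -0.0023] F stand [ 0.2 -0.   0.3] open 0.0464
dip px down 1.83 right 0 corr 0.956 diff 12.49
```

Emit:
send_rows(
  steps=[
    {"translation": [-4,0,0],"rot": [0,0,0],"gripper": 0},
    {"translation": [0,0,0],"rot": [0,0,0],"gripper": 0},
    {"translation": [0,0,0],"rot": [0,0,0],"gripper": 0},
  ],
)

```text
time: 19.95
tool_pos: [0.5453, 0.0427, 0.1122]
tcp_rot: [0.607, 0.795, 0.0, 0.002]
wrist_force: [0.6, -0.3, 0.7]
opening: 0.0465
```

```bash
python3 dip.py o
```

```text
t19.95 stand tcp mm [ 73.3  -3.8 112.2] yaw err deg 0.07 tilt [ 0.0031 -0.002 ] F stand [-0.5 -0.5  0.7] open 0.0465
dip px down 1.83 right 0 corr 0.956 diff 12.59
```

View pics/o.png

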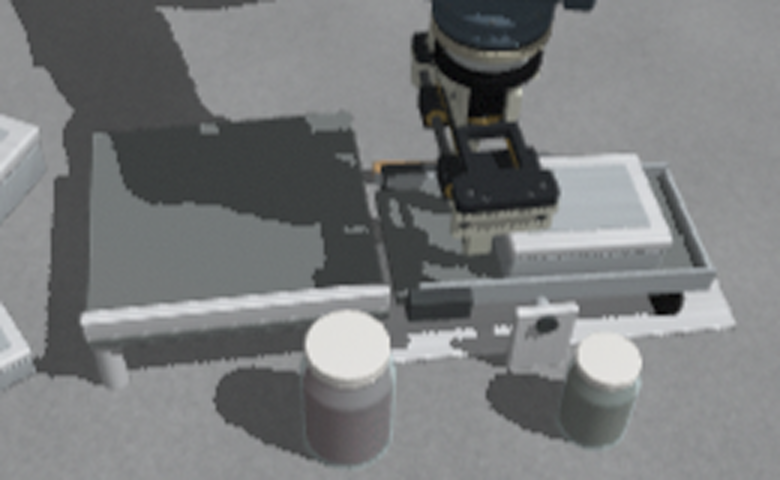

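The tray is holding a shallow dip, close to balance, with the finger clear of the tin. I'll watch it.

Emit:
send_rows(
  steps=[
    {"translation": [-3,0,0],"rot": [0,0,0],"gripper": 0},
    {"translation": [0,0,0],"rot": [0,0,0],"gripper": 0},
    {"translation": [0,0,0],"rot": [0,0,0],"gripper": 0},
    {"translation": [0,0,0],"rot": [0,0,0],"gripper": 0},
    {"translation": [0,0,0],"rot": [0,0,0],"gripper": 0},
    {"translation": [0,0,0],"rot": [0,0,0],"gripper": 0},
  ],
)

```text
time: 20.75
tool_pos: [0.546, 0.0398, 0.1122]
tcp_rot: [0.607, 0.795, 0.0, 0.002]
wrist_force: [-0.1, -0.6, -0.6]
opening: 0.0464
```

```bash
python3 dip.py
```

```text
t20.75 stand tcp mm [ 70.3  -3.8 112.2] yaw err deg 0.09 tilt [ 0.003 -0.002] F stand [-0.5  0.3 -0.6] open 0.0464
dip px down 1.84 right 0 corr 0.956 diff 12.59
```

It's stationary, held partway with nothing touching. I'll ease the tin a little further.

Emit:
send_rows(
  steps=[
    {"translation": [6,0,0],"rot": [0,0,0],"gripper": 0},
    {"translation": [5,0,0],"rot": [0,0,0],"gripper": 0},
    {"translation": [2,0,0],"rot": [0,0,0],"gripper": 0},
    {"translation": [2,0,0],"rot": [0,0,0],"gripper": 0},
  ],
)

```text
time: 21.3
tool_pos: [0.5421, 0.055, 0.1125]
tcp_rot: [0.607, 0.795, 0.0, 0.002]
wrist_force: [0.2, -5.1, 5.0]
opening: 0.0468
```

```bash
python3 dip.py
```

```text
t21.30 stand tcp mm [ 86.   -4.  112.5] yaw err deg 0.11 tilt [ 0.0039 -0.0027] F stand [-5.   1.1  5. ] open 0.0468
dip px down 2.56 right 0 corr 0.918 diff 15.77
```

Emit:
send_rows(
  steps=[
    {"translation": [-7,0,0],"rot": [0,0,0],"gripper": 0},
    {"translation": [-5,0,0],"rot": [0,0,0],"gripper": 0},
    {"translation": [0,0,0],"rot": [0,0,0],"gripper": 0},
  ],
)

```text
time: 21.72
tool_pos: [0.5452, 0.043, 0.1122]
tcp_rot: [0.607, 0.795, 0.0, 0.002]
wrist_force: [0.1, -1.1, 0.2]
opening: 0.0463
```

```bash
python3 dip.py
```

```text
t21.73 stand tcp mm [ 73.6  -3.8 112.2] yaw err deg 0.07 tilt [ 0.0031 -0.0018] F stand [-1.1  0.2  0.2] open 0.0463
dip px down 3.82 right -1 corr 0.840 diff 23.88
```

Emit:
send_rows(
  steps=[
    {"translation": [0,0,0],"rot": [0,0,0],"gripper": 0},
    {"translation": [0,0,0],"rot": [0,0,0],"gripper": 0},
    {"translation": [0,0,0],"rot": [0,0,0],"gripper": 0},
    {"translation": [0,0,0],"rot": [0,0,0],"gripper": 0},
  ],
)

```text
time: 22.28
tool_pos: [0.545, 0.0433, 0.1121]
tcp_rot: [0.607, 0.795, 0.0, 0.002]
wrist_force: [0.4, 0.1, 0.4]
opening: 0.0463
```

```bash
python3 dip.py q
```

```text
t22.27 stand tcp mm [ 74.   -3.7 112.1] yaw err deg 0.09 tilt [ 0.0028 -0.0016] F stand [-0.  -0.5  0.4] open 0.0463
dip px down 5.00 right -2 corr 0.652 diff 30.29
```

View pics/q.png

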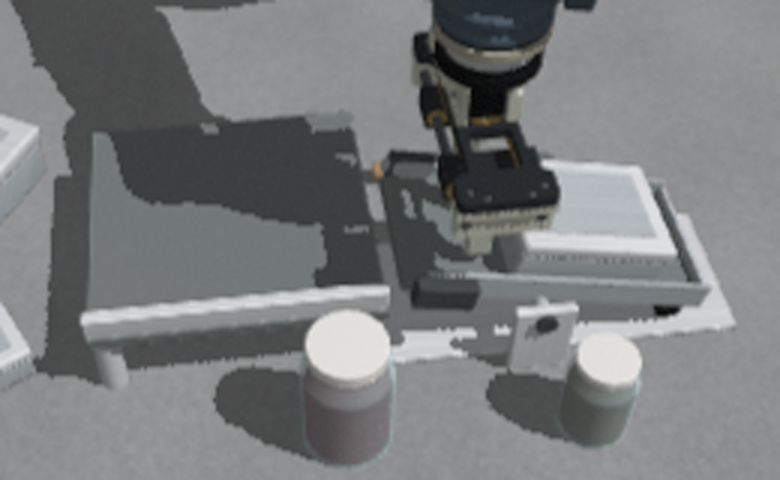

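The tray is tipping on its own with the tin flat. I'll lift straight up and clear while it goes down.

Emit:
send_rows(
  steps=[
    {"translation": [-2,0,-10],"rot": [0,0,0],"gripper": 0},
    {"translation": [0,0,-20],"rot": [0,0,0],"gripper": 0},
    {"translation": [0,0,-30],"rot": [0,0,0],"gripper": 0},
    {"translation": [0,0,-40],"rot": [0,0,0],"gripper": 0},
    {"translation": [0,0,-30],"rot": [0,0,0],"gripper": 0},
    {"translation": [0,0,-10],"rot": [0,0,0],"gripper": 0},
    {"translation": [0,0,0],"rot": [0,0,0],"gripper": 0},
    {"translation": [0,0,0],"rot": [0,0,0],"gripper": 0},
  ],
)

```text
time: 23.32
tool_pos: [0.5447, 0.041, 0.2582]
tcp_rot: [0.607, 0.795, 0.0, 0.002]
wrist_force: [0.2, 0.3, -0.2]
opening: 0.0465
```

```bash
python3 dip.py r
```

```text
t23.32 stand tcp mm [ 71.8  -2.8 258.2] yaw err deg 0.07 tilt [ 0.0025 -0.0016] F stand [ 0.2 -0.3 -0.2] open 0.0465
dip px down 5.00 right -2 corr 0.651 diff 31.74
```

Emit:
send_rows(
  steps=[
    {"translation": [0,0,0],"rot": [0,0,0],"gripper": 0},
    {"translation": [0,0,0],"rot": [0,0,0],"gripper": 0},
    {"translation": [0,0,0],"rot": [0,0,0],"gripper": 0},
    {"translation": [0,0,0],"rot": [0,0,0],"gripper": 0},
    {"translation": [0,0,0],"rot": [0,0,0],"gripper": 0},
    {"translation": [0,0,0],"rot": [0,0,0],"gripper": 0},
    {"translation": [0,0,0],"rot": [0,0,0],"gripper": 0},
    {"translation": [0,0,0],"rot": [0,0,0],"gripper": 0},
  ],
)

```text
time: 24.38
tool_pos: [0.5441, 0.0409, 0.2563]
tcp_rot: [0.607, 0.795, -0.001, 0.0]
wrist_force: [0.8, -1.0, -0.2]
opening: 0.0464
```

```bash
python3 dip.py s; python3 -c "
import cv2,numpy as np
print(np.abs(cv2.imread('pics/r.png').astype(int)-cv2.imread('pics/s.png'))[:,330:].mean())
import sys; sys.path.insert(0,'.')
from h import *
g=robot.camera('top')['color'][:,:,::-1]; cv2.imwrite('pics/s_top.png',cv2.resize(g[100:310,120:400],None,fx=2.8,fy=2.8))"
```

```text
t24.38 stand tcp mm [ 71.9  -2.2 256.3] yaw err deg 0.08 tilt [-0.0007 -0.0017] F stand [-1.2 -0.5 -0.2] open 0.0464
dip px down 4.99 right -2 corr 0.652 diff 31.67
1.0726635802469136
```

View pics/s.png

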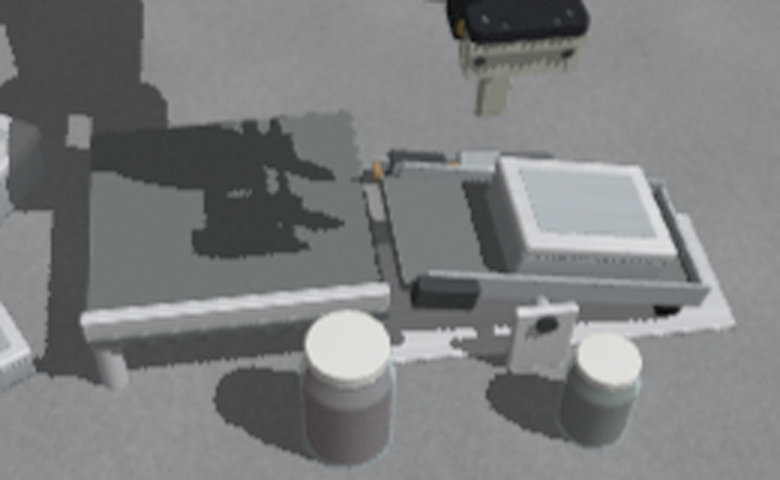

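View pics/s_top.png

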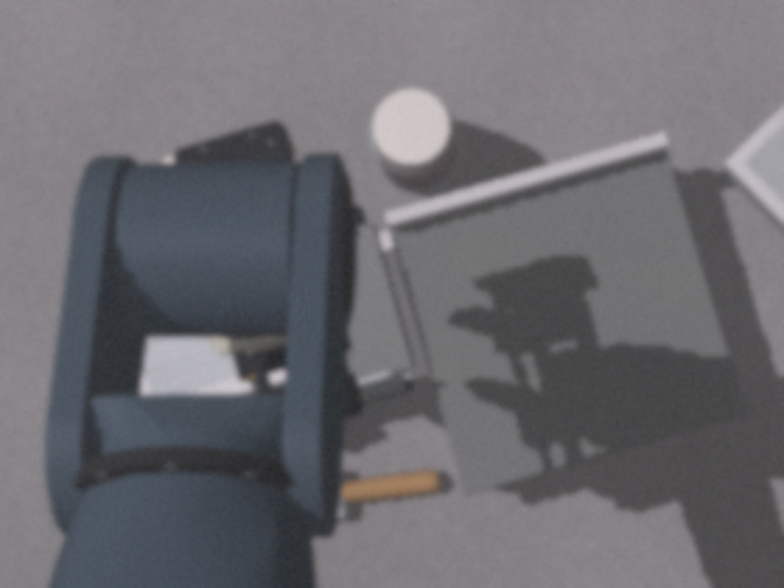

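Tray motion stopped by t≈22.3 s. I need to check whether this is the full 0.22 rad, so I'll overlay the model at several angles.

```bash
python3 - <<'E'
from h import *
p=np.load("p.npy"); c=robot.camera("scene")
def T(a,x,y,h):
    X=x-.12; Z=.012+h
    return S(p,[[.12+X*np.cos(a)+Z*np.sin(a),y,.0615+Z*np.cos(a)-X*np.sin(a)]])[0]
F=6
o=cv2.resize(c["color"][165:265,292:420],None,fx=F,fy=F,interpolation=2)[:,:,::-1].copy()
r=np.load("ref.npy")[165:265,292:420]; r=cv2.cvtColor(cv2.resize(r,None,fx=F,fy=F,interpolation=2),cv2.COLOR_GRAY2BGR)
P=lambda a,L:((proj(c,np.array([T(a,*q) for q in L]))-[292,165]+.5)*F).round().astype(np.int32)
L=[[.004,-.062,.014],[.262,-.062,.014],[.262,.062,.014],[.004,.062,.014]]
cv2.polylines(r,[P(0,L)],True,(0,255,0),1)
for a,k in((.22,(0,255,0)),(.15,(0,0,255))): cv2.polylines(o,[P(a,L)],True,k,1)
cv2.imwrite("pics/u.png",o); cv2.imwrite("pics/u0.png",r)
E
```

```text
(no output)
```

View pics/u.png

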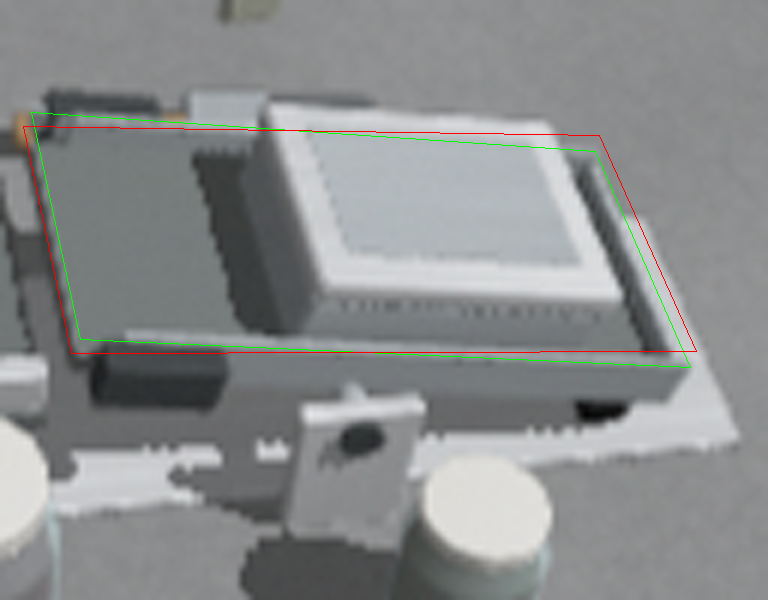

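View pics/u0.png

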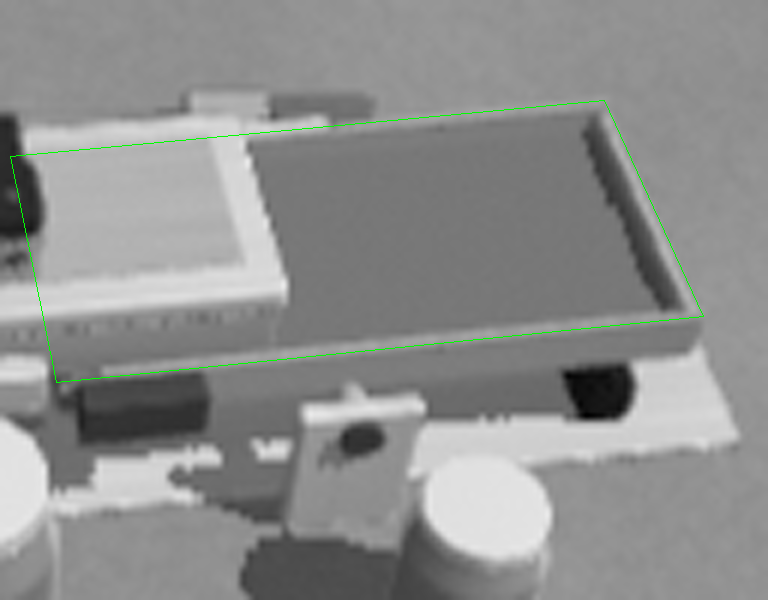

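The overlay matches 0.22 rad, and the 0.15 rad outline clearly does not. The tin lies flat between the rails, and the jars, brush and stand are undisturbed.

```bash
python3 -c "
from bench import robot
print(robot.close_job())"
```

```text
the job is handed in; nothing more can be done
None
```

The tray is fully tipped towards the magnifier end with the tin lying flat on it, and I handed the job in at about 24 s.

**What I did:**
- I slid the middle-sized tin to the fence with a finger back. The sideways force peaked at about 23 N as it seated.
- I pushed it along the fence onto the tray with the half-open fingers, at 40–50 mm/s and slower near the balance point. The force along the lane was 2–5 N.
- I took the push off at the first dip. The tray came level twice, then once stopped partway, dipped but with nothing touching it. Each time I eased the tin a few mm further.
- The tray had begun the final descent before I backed off. It finished the last part untouched, over about 0.6–1 s, and I then lifted the gripper straight up.

**Last checks:**
- **Tray angle:** an overlay on the scene camera picture matches 0.22 rad. It was unchanged over the last 2 s.
- **Clearance:** the gripper stands well above everything, and contact force is about zero.
- **Bystanders:** the jars stood unchanged in the scene view. The brush was partly hidden at the end, but what showed had not moved.
- **Disagreement:** my template measure of the dip read only 5 px where I expected about 8. The match was poor because the tray's outline turns as it tips, so I relied on the overlay.

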